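# Clip the chart panel to its backing board

### The job

The white chart panel on the leaning desk board needs securing: take the big orange spring clip off its aluminium parking plate and clip it squarely over the board's top edge, fully on the blue band. Keep the jaws held open while you push the clip gently down along the board until you feel the edge bottom against the clip's steel barrel, and only then let go, so that it ends gripping both faces with the edge still down at the barrel. Do not shift the board's lean, ram it, or disturb the bottle, the jar and the carton.

Things in the scene. Friction and masses are not known exactly. Their poses are not given: they have to be found in the camera images.
- clip: Orange sprung clip like a big peg, 122 mm tall, 26 wide, about 110 g. Origin: middle of the hinge axis, inside a steel barrel of radius 8 mm along y. z up the handles, -z down the jaws, x across the jaws. The frame is that of the +x lever: with the jaws open it is turned by half of clip_jaw about y from the clip's middle plane; the origin stays on that plane. Starts gripping the parking plate.
- clip_grip (a point): Point 45 mm up the clip's z from the hinge, between the two handles (moves with the +x lever). Handles end 72 mm from the hinge and splay outwards 0.215 rad each; 44 mm over their outer faces here, 56 mm at the top. Squeezing them here takes 11 N at first, 18 N at the stop, where they are nearly parallel, 27 mm over the faces.
- clip_throat (a point): Bottom of the clip's barrel, 8 mm below the hinge: an edge pushed fully in between the open jaws bears here, so the hinge is then 8 mm above the edge (as on the parking plate at the start). Rubber jaw pads, 26 mm wide, lie 28 to 50 mm below the hinge.
- clip_jaw (a joint): Opening angle of the clip's hinge, rad. 0 = pads parallel and 10 mm apart (gripping a 10 mm plate), -0.10 = closed with nothing between, 0.38 = stop, handles fully squeezed (pads about 26 mm apart at their middle).
- rack: Fixed parking stand: dark steel base 90 x 90 x 14 mm with an upright aluminium plate 10 mm thick (x), 60 mm wide (y), its top edge 85 mm above the table. Origin: centre of the underside; z up.
- easel: Fixed desk easel that carries the chart board. Grey foot 130 (x) x 170 (y) x 16 mm with two small bearing blocks up to 42 mm. Origin: centre of the underside, z up. The board's hinge axis lies along y, 34 mm above the origin.
- board (a joint): Lean of the chart board, rad from vertical; growing = its top goes towards the easel's -x (roughly towards the robot). A stiff friction hinge (2.5 N m) that stays where it is.
- edge (a point): Middle of the board's top edge, 150 mm from the board's hinge. The board is 180 mm wide, 10 mm thick (6 mm wooden backing and 4 mm white chart panel together). Axes: y along the edge, z in the plane of the board pointing up out of the edge, x normal to the board (towards the chart side). A blue band 50 mm wide, 25 mm either side of this point, marks where the clip goes.
- sanitiser: Clear bottle with white cap and blue label, radius 30 mm, 150 mm tall, standing loose. Origin: centre of the underside.
- jar: Clear jar with yellow cap, radius 35 mm, 85 mm tall, standing loose. Origin: centre of the underside.
- carton: Cardboard medicine carton with a red band, 60 x 90 x 50 mm, loose. Origin: centre of the underside.
Mind the look-alikes: they are no part of the job. Of the things like the clip, leave any that is green; of the rest the larger one is meant. Of the things that look like the rack, take the one that is farthest to the robot's right at the start.

How it is judged:
By the outcome, as a careful person would: the job done as asked, in the order asked, and still so for the second after the job is handed in, with the robot touching nothing.
It also fails if it takes over 54 s, if anything falls off the work surface, if the arm or the gripper's body presses on something with over 40 N, if the wrist force passes 120 N, or if a joint passes its speed limit or range.

### The arm

A 6-joint arm with a two-finger parallel gripper is mounted at the origin on the work surface. World frame = base frame: x ahead of the robot, y to its left, z up, the work surface at z = 0. Lengths are in mm, angles in degrees, forces in N, time in s.
With the tool pointing down it reaches from about 350 to 850 mm from the base axis. Payload 8.1 kg.
Tool frame: the origin (TCP) lies midway between the tips of the shut fingers; the grasp point (between the pads) lies 19 mm behind it (r.pinch_z is the distance from the TCP to the grasp point, in mm); z points along the fingers, y is the line along which they close (so a half turn about z gives the same grasp; the last joint's range is limited). The gripper opens to 85 mm and grips with 20 to 120 N. Pads are 22 mm wide; open, the fingers measure 114 mm over their backs; the gripper's body (76 mm by 85 mm) begins 54 mm behind the grasp point. The pads swing forward as they close: fully open they stand 13 mm farther back than shut.
Start: joints at [63.575, 7.471, 85.268, -0, 87.261, -4.893], TCP at [220.189, 558.142, 231.292] pointing down, gripper open.
Joint ranges: [-169.43, 169.43], [-51.17, 129.36], [1.28, 143.12], [-76.62, 256.62], [0, 156.53], [-152.29, 152.29]. Speed limits (degrees/s): [136.94, 136.94, 159.86, 180, 180, 180].

### API

Orientations are given as [roll, pitch, yaw] about the fixed x, y, z axes, in that order (R = Rz(yaw) Ry(pitch) Rx(roll)).
In Python, from bench import r gives the robot as it stands.
- The arm moves only by the shell command python3 -m jog 'ROWS' [OPENING] [FORCE]. ROWS is JSON, one flat list of numbers, 6 for each row, row after row: the shift along the tool's x, y, z in m, then the turn, a rotation vector about the tool's x, y, z in rad. A call has 1 to 8 rows; each row is the pose to reach, as a shift and turn from the pose commanded when the call began, along the tool's axes at that moment; what a row does not reach only later rows make up. A row lasts 1/8 s, in which the tool goes at most 62.5 mm and 10.7 degrees, less where a joint would pass 70% of its speed; a pose out of reach is approached as far as the arm can. A call with a gripper value outside its range is refused whole. OPENING is the opening, from -1 (shut) to 1 (fully open), set as the call begins (- or left out, the last holds). The fingers move at their own pace and stop on an object; FORCE is the grip in N (left out, the last holds). Time passes only in rows, so rows that repeat a pose let the fingers close. It gives the time, the measured TCP pose, the force, the opening and the grip force at its end, in the units of the state.
- r.sense(): the state, without advancing time (a new reading comes with each control period).
- r.snapshot(name): name is "scene" or "top" or "wrist"; returns a dict with "pixels" (420x560x3 uint8, red, green, blue), "range_z" (420x560 float32, mm along the optical axis (not along the pixel's ray), 0 where there is no reading), "K" (3x3 intrinsics, pixels), "rvec" (rotation vector, rad) and "tvec" (3), from world to camera coordinates, as OpenCV has them. Camera axes: x right, y down, z forward; pixel columns grow to the right and rows downward; lengths in mm; the calibration is good to about 2 mm. A picture is of the moment at which its call begins.
- r.hand_in(): hands the job in; it is judged then, once.
Trained networks look in a picture, given as the dict that the camera call returned (one of the last four; its "shot" number tells which), for a name from the list of things; names that differ only in an ending like _2 or _b are one class to them, and where a whole thing is asked for, a point or a joint stands for the part that bears it (a point fixed in the world has none). Each returns a list of dicts, best first, with "score" (0 to 1); they miss things now and then, are a little off and sometimes report something else, mostly with a low value. They report only what shows in the picture. A call takes as long as a camera call. They do not tell look-alikes from the thing itself.
- r.look_for(picture, target): "bbox" ([left, top, right, bottom] in pixels, round what is visible of it).
- r.outline_of(picture, target): "region" (420x560 bool, what is visible of it) and "bbox" ([left, top, right, bottom] in pixels, round what is visible of it).
The state is a dict: "time": time; "joint_pos": joint angles; "qd": joint speeds; "joint_efforts": joint torques, N m; "tool_pos": TCP position; "tcp_rot": TCP orientation; "ft_force": force on the tool from outside, world axes, zero at the start; "wrist_torque": the same for the moment, N m; "finger_gap": finger opening in mm; "grip_force": force on a finger pad.
Only numpy, scipy, OpenCV 4.12 (cv2) and the standard library are available. Lean on these libraries where they do the work, as an engineer would, in place of code of your own. Each camera call takes 0.05 s, during which the arm holds its last target. There are 200 camera calls.

## Working session

There is one attempt and no reset: what is moved stays moved. The work goes in short steps, Python scripts to look and compute and a shell command to move; the robot and the scene stay as the last step left them, time stands still between calls to the robot, and variables do not carry over. Pictures are saved under pics/ and viewed, at most 10 in all, crops included, and the job is handed in when it is done.

```bash
ls; mkdir -p pics; cat > h.py <<'E'
import numpy as np, cv2
from bench import r
from scipy.spatial.transform import Rotation as Ro
def cloud(p):
    R=cv2.Rodrigues(np.array(p["rvec"],float))[0];t=np.array(p["tvec"],float).ravel()
    z=p["range_z"].astype(float);v,u=np.mgrid[:z.shape[0],:z.shape[1]];K=np.array(p["K"])
    c=np.stack([(u-K[0,2])/K[0,0]*z,(v-K[1,2])/K[1,1]*z,z],-1)
    w=(c-t)@R; w[z<=0]=np.nan
    return w
def save(n,p,s=1): cv2.imwrite("pics/"+n,cv2.resize(p["pixels"][...,::-1],None,fx=s,fy=s))
E
python3 - <<'E'
from h import *
ims=[]
for n in ["scene","top"]:
    p=r.snapshot(n); save(n+".png",p,1.4); w=cloud(p)
    for t in ["clip","rack","easel","board","sanitiser","jar","carton"]:
        for d in r.outline_of(p,t)[:4]:
            q=w[d["region"]]; q=q[~np.isnan(q[:,0])]
            print(n,t,round(d["score"],2),np.round(d["bbox"]),np.round(np.median(q,0)),np.round(np.percentile(q,2,0)),np.round(np.percentile(q,98,0)))
s=r.sense();print(s)
E
```

```text
pics
scene clip 0.96 [240. 156. 266. 199.] [ 526. -168.   60.] [ 449. -231.    1.] [ 536. -140.  122.]
scene clip 0.92 [204. 160. 228. 203.] [ 645. -171.  119.] [ 610. -191.   46.] [ 661. -158.  165.]
scene clip 0.73 [167. 204. 185. 239.] [ 758. -180.   52.] [ 738. -208.    1.] [ 765. -169.   90.]
scene clip 0.43 [313. 195. 411. 310.] [591. 196. 112.] [558. 101.  40.] [624. 276. 175.]
scene rack 0.86 [196. 194. 248. 233.] [ 641. -151.   15.] [ 591. -202.    5.] [ 682. -121.   85.]
scene rack 0.78 [254. 200. 308. 249.] [579. -15.  16.] [534. -69.   2.] [620.  22.  86.]
scene rack 0.61 [308. 169. 348. 212.] [411. -12.  28.] [358. -56.   6.] [456.  15.  86.]
scene easel 0.66 [292. 196. 409. 333.] [604. 195.  78.] [561. 102.  12.] [681. 274. 175.]
scene board 0.28 [415. 297. 460. 348.] [608. 374.  66.] [562. 343.   7.] [622. 404.  87.]
scene sanitiser 0.66 [173. 122. 198. 179.] [ 584. -360.   77.] [ 553. -387.    9.] [ 602. -346.  151.]
scene sanitiser 0.61 [315. 198. 412. 310.] [591. 196. 112.] [557. 101.  39.] [624. 276. 175.]
scene jar 0.92 [414. 296. 460. 347.] [608. 375.  66.] [564.
[... 1206 characters left out ...]
 31.  54.]
{'time': 0.8, 'joint_pos': array([ 6.35751299e+01,  7.47174203e+00,  8.52668502e+01,  2.09458834e-03,
        8.72630938e+01, -4.89302443e+00]), 'qd': array([ 0.03164498,  0.0739169 ,  0.05514029, -0.10804574,  0.02632912,
       -0.22181855]), 'joint_efforts': array([-3.35312416e-04, -5.69228303e+01, -5.00857651e+01, -3.06729553e-04,
        4.45710511e-04,  3.50378286e-05]), 'tool_pos': array([220.17761383, 558.14185951, 231.29532831]), 'tcp_rot': array([-1.79998499e+02, -2.22838184e-03,  1.58468054e+02]), 'ft_force': array([-0.14385019, -0.57716983,  0.24932229]), 'wrist_torque': array([ 0.01850697, -0.03917858, -0.02181205]), 'grip_force': 0.0, 'finger_gap': 85.55338447357168}
```

View pics/scene.png

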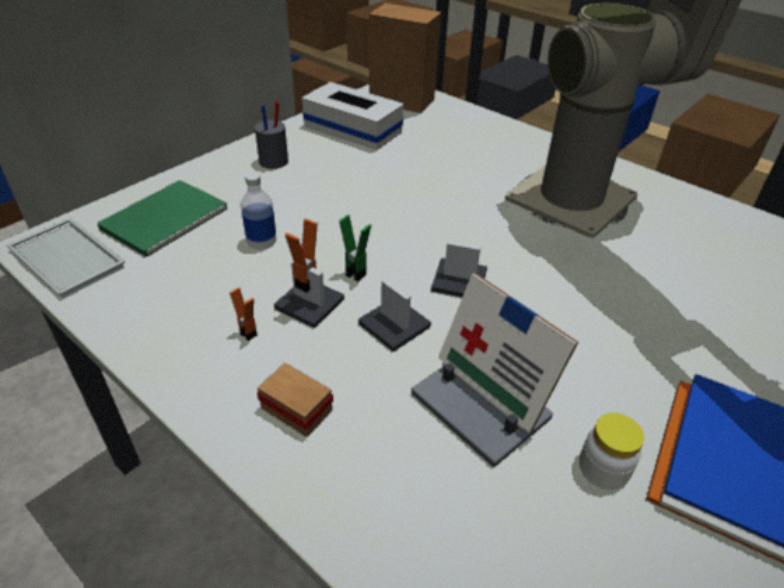

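View pics/top.png

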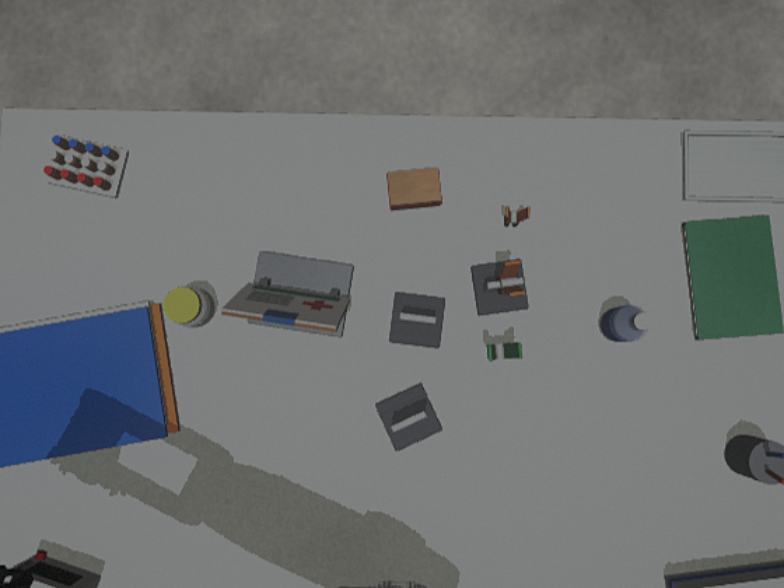

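The scene picture shows three clip-like things: the big orange one at (304,255) on a parking plate, a green one at (355,248), and a small orange one at (243,314). The target is the big orange one: it isn't green, it's the larger of the rest, and it sits on the rightmost rack (310,295), y≈-151. The board with its blue band is at (517,313), leaning towards the robot.

```bash
cat >> h.py <<'E'
def delta(pos,R):
    s=r.sense();R0=Ro.from_euler('xyz',s["tcp_rot"],degrees=True)
    d=R0.inv().apply(np.array(pos)-s["tool_pos"])/1000; v=(R0.inv()*R).as_rotvec()
    return np.round(np.r_[d,v],4)
E
python3 - <<'E'
from h import *
p=r.snapshot("scene");w=cloud(p)
cv2.imwrite("pics/crop.png",cv2.resize(p["pixels"][145:250,150:280,::-1],None,fx=6,fy=5.7,interpolation=cv2.INTER_CUBIC))
q=r.snapshot("top");W=cloud(q)
for n,c,im in (("scene",w,p),("top",W,q)):
    P=c.reshape(-1,3);rgb=im["pixels"].reshape(-1,3).astype(int)
    ok=~np.isnan(P[:,0]);P=P[ok];rgb=rgb[ok]
    a=(abs(P[:,0]-640)<60)&(abs(P[:,1]+150)<60)
    orange=a&(rgb[:,0]>rgb[:,2]*1.8)&(rgb[:,0]>60)
    pl=a&~orange&(P[:,2]>78)&(P[:,2]<90)
    print(n,"orange",orange.sum(),np.round(P[orange].mean(0)),np.round(P[orange].min(0)),np.round(P[orange].max(0)))
    print(np.round(P[pl]).tolist()[:20])
    b=(abs(P[:,0]-600)<80)&(abs(P[:,1]-187)<110)
    e=b&(P[:,2]>90)&(P[:,2]<190)
    Q=P[e];m=Q.mean(0);U,S,V=np.linalg.svd(Q-m,full_matrices=False);print("board pl",m,V[2],S/len(Q)**.5)
    bl=e&(rgb[:,2]>rgb[:,0]*1.5)
    print("blue",bl.sum(),np.round(P[bl].mean(0)),np.round(np.percentile(P[bl],[2,98],0)))
R=Ro.from_euler('xyz',[180,0,100],degrees=True)
print(delta([520,120,420],R))
E
```

```text
scene orange 516 [ 637. -170.  123.] [ 610. -189.   63.] [ 664. -156.  167.]
[[638.0, -201.0, 84.0], [644.0, -198.0, 86.0], [645.0, -198.0, 83.0], [643.0, -196.0, 83.0], [617.0, -165.0, 85.0], [644.0, -196.0, 81.0], [629.0, -163.0, 90.0], [623.0, -165.0, 85.0], [618.0, -164.0, 83.0], [632.0, -163.0, 89.0], [629.0, -162.0, 87.0], [622.0, -167.0, 81.0], [617.0, -165.0, 79.0], [651.0, -183.0, 86.0], [633.0, -162.0, 86.0], [632.0, -159.0, 87.0], [628.0, -160.0, 85.0], [627.0, -158.0, 86.0], [651.0, -184.0, 82.0], [635.0, -163.0, 84.0]]
board pl [581.51077773 195.05675632 135.96998899] [ 0.91680697 -0.11897348  0.38119588] [52.66354537 27.86677782  1.88696275]
blue 366 [570. 191. 164.] [[559. 168. 150.]
 [578. 213. 177.]]
top orange 148 [ 644. -172.  140.] [ 609. -204.   12.] [ 662. -156.  168.]
[[648.0, -158.0, 86.0], [646.0, -158.0, 83.0], [644.0, -191.0, 83.0], [644.0, -193.0, 82.0], [644.0, -196.0, 82.0], [644.0, -198.0, 83.0], [642.0, -189.0, 80.0], [642.0, -191.0, 84.0], [642.0, -193.0, 81.0], [642.0, -195.0, 84.0], [642.0, -198.0, 83.0], [639.0, -158.0, 86.0], [639.0, -188.0, 84.0], [640.0, -191.0, 81.0], [639.0, -192.0, 88.0], [639.0, -195.0, 87.0], [639.0, -197.0, 86.0], [636.0, -142.0, 83.0], [636.0, -144.0, 85.0], [636.0, -146.0, 83.0]]
board pl [577.68597574 188.5210733  144.03533947] [ 0.90457092 -0.1227592   0.40826662] [52.27838486 29.99147938  2.41422845]
blue 113 [563. 191. 173.] [[556. 168. 157.]
 [572. 214. 178.]]
[-4.3970e-01 -2.9760e-01 -1.8870e-01  1.0000e-04 -0.0000e+00  1.0205e+00]
```

View pics/crop.png

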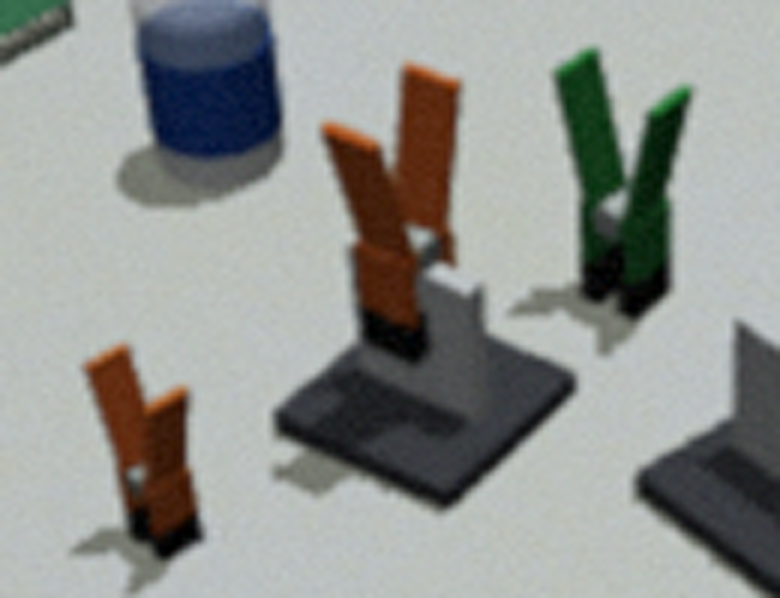

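The crop confirms it: the big orange clip at crop (395,200) grips the rightmost rack's plate, with the green clip to its right and the small orange one at lower left.

```bash
python3 -m jog '[-0.05,-0.03,-0.06,0,0,0.15, -0.44,-0.298,-0.189,0,0,1.02, -0.44,-0.298,-0.189,0,0,1.02, -0.44,-0.298,-0.189,0,0,1.02, -0.44,-0.298,-0.189,0,0,1.02, -0.44,-0.298,-0.189,0,0,1.02, -0.44,-0.298,-0.189,0,0,1.02, -0.44,-0.298,-0.189,0,0,1.02]' 1
```

```text
time: 1.9
tool_pos: [482.6, 174.3, 400.9]
tcp_rot: [180.0, -0.0, 100.0]
ft_force: [0.6, 0.6, -0.0]
finger_gap: 85.3
grip_force: 0.0
```

```bash
cat >> h.py <<'E'
def board():
    p=r.snapshot("wrist");w=cloud(p);P=w.reshape(-1,3);rgb=p["pixels"].reshape(-1,3).astype(int)
    ok=~np.isnan(P[:,0]);P=P[ok];rgb=rgb[ok]
    e=(abs(P[:,0]-590)<70)&(abs(P[:,1]-187)<110)&(P[:,2]>60)&(P[:,2]<190)
    bl=e&(rgb[:,2]>rgb[:,0]*1.5)
    if not e.sum(): return p,w
    ch=e&(rgb.min(1)>110);Q=P[ch if ch.sum()>500 else e]
    for _ in range(4):
        m=Q.mean(0);V=np.linalg.svd(Q-m,full_matrices=False)[2];n=V[2]*np.sign(V[2][0]);Q=Q[abs((Q-m)@n)<2.5]
    print("n",n.round(4),"lean",np.degrees(np.arcsin(n[2])).round(2),"yaw",np.degrees(np.arctan2(n[1],n[0])).round(2),len(Q))
    y=np.array([-n[1],n[0],0]);y/=np.linalg.norm(y);z=np.cross(n,y)
    A=P[e&(abs((P-m)@n+5)<8)]-m; B=P[bl]-m
    t=np.percentile(A@z,[99,99.7]);yy=np.percentile(A@y,[.5,99.5]);by=np.percentile(B@y,[1,99]);print("top",t,"ywidth",yy,"mid",yy.mean(),"blue",by,by.mean(),bl.sum())
    print("edge pt", (m+t.mean()*z+by.mean()*y-5*n).round(1))
    return p,w
E
python3 - <<'E'
from h import *
print(r.sense()["tool_pos"],r.sense()["tcp_rot"])
p,w=board();save("w1.png",p)
E
```

```text
[482.56122641 174.31933379 400.94834568] [ 1.79954332e+02 -1.00698461e-02  1.00027794e+02]
n [ 0.9071 -0.1156  0.4047] lean 23.88 yaw -7.26 575
top [14.68458194 15.1560216 ] ywidth [-105.36706515   72.57628007] mid -16.39539254014222 blue [-41.78340291   5.44459406] -18.16940442303687 430
edge pt [559.8 191.  174.2]
```

View pics/w1.png

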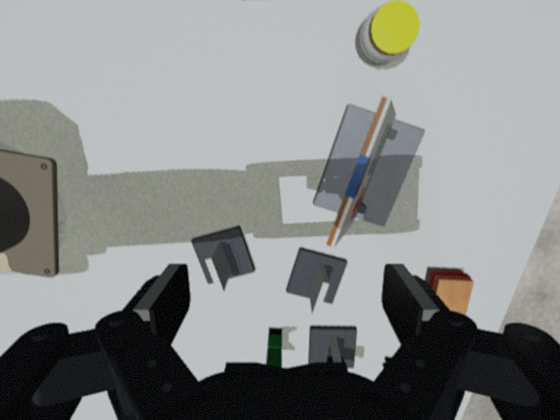

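The wrist picture shows the board edge-on with the blue band at (358,176), the right-hand rack at (332,345), and the jar at (390,28). Next I go over the clip.

```bash
python3 -m jog '[-0.465,0.077,0.06,0,0,0.175, -0.465,0.077,0.06,0,0,0.175, -0.465,0.077,0.06,0,0,0.175, -0.465,0.077,0.06,0,0,0.175, -0.465,0.077,0.06,0,0,0.175, -0.465,0.077,0.06,0,0,0.175, -0.465,0.077,0.06,0,0,0.175, -0.465,0.077,0.06,0,0,0.175]' 1; python3 -m jog '[0,0,0,0,0,0, 0,0,0,0,0,0]'
cat > m.py <<'E'
from h import *
print(r.sense()["tool_pos"],r.sense()["tcp_rot"])
p=r.snapshot("wrist");w=cloud(p);save("w2.png",p)
for t in ["clip"]:
    for d in r.outline_of(p,t)[:4]:
        q=w[d["region"]];q=q[~np.isnan(q[:,0])];print(d["score"],d["bbox"],np.median(q,0).round())
P=w.reshape(-1,3);rgb=p["pixels"].reshape(-1,3).astype(int)
ok=~np.isnan(P[:,0]);P=P[ok];rgb=rgb[ok]
a=(abs(P[:,0]-640)<60)&(abs(P[:,1]+155)<60)
o=a&(rgb[:,0]>rgb[:,2]*1.8)&(rgb[:,0]>60)
T=P[o&(P[:,2]>158)];L=T[T[:,0]<636];H=T[T[:,0]>636]
for q in (L,H):
    if len(q): print("tops",len(q),q.mean(0).round(1),np.percentile(q,[1,99],0).round(1))
O=P[o];print("all",len(O),np.percentile(O,[1,99],0).round(1))
def line(m,nm):
    Q=P[m]
    c=cv2.fitLine(Q[:,:2].astype(np.float32),cv2.DIST_HUBER,0,.01,.01).ravel()
    print(nm,len(Q),Q.mean(0).round(1),np.percentile(Q,[2,98],0).round(1).tolist(),"dir",np.degrees(np.arctan2(c[1],c[0])).round(1))
pl=a&~o&(P[:,2]>81)&(P[:,2]<90)&(rgb.min(1)>90)
line(pl,"plate")
b=a&(P[:,2]>8)&(P[:,2]<20)
Q=P[b];print("base",cv2.minAreaRect(Q[:,:2].astype(np.float32)))
# scene view of the board
p=r.snapshot("scene");w=cloud(p);P=w.reshape(-1,3);rgb=p["pixels"].reshape(-1,3).astype(int)
ok=~np.isnan(P[:,0]);P=P[ok];rgb=rgb[ok]
e=(abs(P[:,0]-590)<70)&(abs(P[:,1]-187)<100)&(P[:,2]>70)&(P[:,2]<190)
Q=P[e]
for _ in range(6):
    m=Q.mean(0);n=np.linalg.svd(Q-m,full_matrices=False)[2][2];n*=np.sign(n[0]);Q=Q[abs((Q-m)@n)<2.5]
y=np.array([-n[1],n[0],0]);y/=np.linalg.norm(y);z=np.cross(n,y)
bl=Q[[False]*len(Q)] if 0 else P[e&(rgb[:,2]>rgb[:,0]*1.5)]-m
A=Q-m
print("scene n",n.round(4),"lean",np.degrees(np.arcsin(n[2])),"yaw",np.degrees(np.arctan2(n[1],n[0])),len(Q),"top",np.percentile(A@z,[98,99.5]),"blue top",np.percentile(bl@z,[98,99.5]),"y",np.percentile(A@y,[.5,99.5]).mean(),np.percentile(bl@y,[1,99]))
print("edge",m+np.percentile(A@z,99.5)*z+np.percentile(bl@y,[1,99]).mean()*y-5*n)
E
python3 m.py
```

```text
time: 2.95
tool_pos: [638.6, -271.1, 338.6]
tcp_rot: [-179.9, -0.0, 89.9]
ft_force: [0.1, 1.0, -0.1]
finger_gap: 85.5
grip_force: 0.0
time: 3.2
tool_pos: [638.6, -267.9, 340.0]
tcp_rot: [-180.0, -0.0, 90.0]
ft_force: [-0.5, 0.3, 0.0]
finger_gap: 85.2
grip_force: 0.0
[ 638.64271051 -267.90798976  339.9586679 ] [-1.79987427e+02 -2.83894339e-02  8.99988301e+01]
0.95 [156.3, 48.9, 211.1, 107.7] [ 526. -156.   82.]
0.8 [362.6, 86.9, 398.5, 122.5] [ 754. -184.   58.]
0.77 [249.8, 66.3, 312.7, 107.9] [ 636. -173.  135.]
tops 219 [ 613.1 -176.6  162.7] [[ 608.4 -188.8  158.3]
 [ 617.6 -164.5  165.2]]
tops 219 [ 659.7 -169.2  162.7] [[ 655.2 -181.4  158.2]
 [ 664.3 -157.   165.1]]
all 1259 [[ 608.4 -188.    13.5]
 [ 663.4 -158.6  164.9]]
plate 265 [ 634.9 -164.3   84.4] [[627.2, -197.1, 82.8], [643.9, -139.1, 86.2]] dir -80.7
base ((635.4453735351562, -168.1712646484375), (90.068603515625, 89.79307556152344), 9.159111976623535)
scene n [ 0.9216 -0.1221  0.3685] lean 21.623759144472217 yaw -7.549961955109155 4223 top [54.30981011 55.58036289] blue top [55.9735537  56.17523469] y -4.784052713178234 [-27.41238197  19.29847165]
edge [560.40212392 191.88159787 174.80618212]
```

View pics/w2.png

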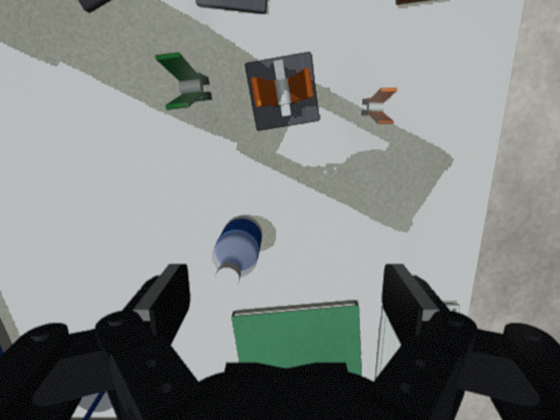

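The wrist picture shows the orange clip at (283,90) on its rack, the green clip at (180,80), the small orange one at (380,105), and the bottle at (237,248). Both handles measured to the same height, and the yaw of 9° matches the rack base. I'll descend on it.

```bash
python3 -m jog '[0.095,-0.0023,0.06,0,0,-0.159, 0.095,-0.0023,0.1,0,0,-0.159, 0.095,-0.0023,0.12,0,0,-0.159, 0.095,-0.0023,0.15,0,0,-0.159, 0.095,-0.0023,0.18,0,0,-0.159, 0.095,-0.0023,0.205,0,0,-0.159, 0.095,-0.0023,0.221,0,0,-0.159, 0.095,-0.0023,0.221,0,0,-0.159]' 1
python3 - <<'E'
from h import *
p=r.snapshot("scene");w=cloud(p);P=w.reshape(-1,3);P=P[~np.isnan(P[:,0])]
for c in [(590,187,200),(600,0,200)]:
    Q=P[(abs(P[:,0]-c[0])<c[2])&(abs(P[:,1]-c[1])<c[2])&(abs(P[:,2])<6)]
    m=Q.mean(0);n=np.linalg.svd(Q-m,full_matrices=False)[2][2];print("table",m.round(1),np.degrees(n*np.sign(n[2])).round(2))
s=r.sense();print(s["tool_pos"],s["tcp_rot"])
E
```

```text
time: 4.35
tool_pos: [635.5, -172.6, 118.1]
tcp_rot: [-179.9, -0.1, 99.2]
ft_force: [-0.6, 0.2, 1.0]
finger_gap: 85.3
grip_force: 0.0
table [654.6 225.7   0.8] [3.00e-02 3.00e-02 5.73e+01]
table [661.3  -2.1   0.9] [5.00e-02 3.00e-02 5.73e+01]
[ 636.32028139 -173.01269778  119.50015334] [1.79999337e+02 2.02298886e-03 9.91418372e+01]
```

```bash
python3 -m jog '[0,0,0,0,0,0, 0,0,0,0,0,0, 0,0,0,0,0,0, 0,0,0,0,0,0, 0,0,0,0,0,0, 0,0,0,0,0,0]' -1 40
```

```text
time: 5.15
tool_pos: [637.7, -174.5, 123.0]
tcp_rot: [179.8, 0.2, 99.1]
ft_force: [-4.7, -0.4, 15.5]
finger_gap: 26.2
grip_force: 41.9
```

```bash
python3 -m jog '[0,0,-0.01,0,0,0, 0,0,-0.025,0,0,0, 0,0,-0.05,0,0,0, 0,0,-0.08,0,0,0, 0,0,-0.12,0,0,0, 0,0,-0.15,0,0,0, 0,0,-0.15,0,0,0]'
python3 - <<'E'
from h import *
print(r.sense()["tool_pos"],r.sense()["ft_force"])
p=r.snapshot("wrist");q=r.snapshot("scene")
cv2.imwrite("pics/g.png",np.hstack([p["pixels"][180:,100:460,::-1],cv2.resize(q["pixels"][70:250,150:330,::-1],(240,240))]))
E
```

```text
time: 6.02
tool_pos: [637.9, -173.9, 273.6]
tcp_rot: [179.7, 0.2, 99.1]
ft_force: [1.1, -0.5, -1.2]
finger_gap: 26.2
grip_force: 39.6
[ 637.94388027 -173.93157709  273.61677443] [ 1.1047487  -0.54626464 -1.1854599 ]
```

View pics/g.png

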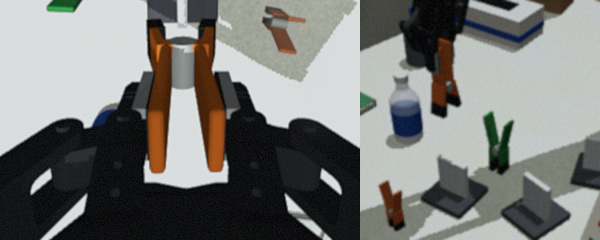

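The clip is held squarely and open: wrist crop shows the handles at (160,110) and (210,110) with the barrel at (183,60), and the rack is empty. Next I measure the clip in the tool frame.

```bash
cat > c.py <<'E'
from h import *
def clip():
    p=r.snapshot("wrist");w=cloud(p);s=r.sense();R0=Ro.from_euler('xyz',s["tcp_rot"],degrees=True)
    P=w.reshape(-1,3);rgb=p["pixels"].reshape(-1,3).astype(int);ok=~np.isnan(P[:,0]);P=P[ok];rgb=rgb[ok]
    T=R0.inv().apply(P-s["tool_pos"])
    c=(abs(T[:,0])<25)&(abs(T[:,1])<40)&(T[:,2]>-60)&(T[:,2]<100)
    o=c&(rgb[:,0]>rgb[:,2]*1.8)&(rgb[:,0]>50)
    for sg in (-1,1):
        q=T[o&(T[:,1]*sg>0)];print("lever",sg,len(q),np.percentile(q,[1,50,99],0).round(1).tolist())
        for lo in range(-45,70,10):
            k=q[(q[:,2]>lo)&(q[:,2]<lo+10)]
            if len(k)>5: print(lo,len(k),k.mean(0).round(1),np.percentile(k[:,1],[3,97]).round(1),end="; ")
        print()
    b=c&~o&(abs(T[:,1])<8)&(T[:,2]>5)&(T[:,2]<50);q=T[b]
    print("barrel",len(q),q.mean(0).round(1),np.percentile(q,[1,50,99],0).round(1).tolist())
    d=c&~o&(T[:,2]>45);q=T[d];print("jaw",len(q),np.percentile(q,[1,50,99],0).round(1).tolist() if len(q) else 0)
clip()
E
python3 c.py
```

```text
lever -1 2661 [[-9.9, -20.1, -46.2], [10.9, -8.4, -34.0], [14.8, -5.4, 52.6]]
-45 768 [  5.4  -7.9 -42.6] [-11.3  -5.4]; -35 252 [ 10.8  -7.5 -30.3] [-10.8  -5.4]; -25 202 [ 11.3  -7.6 -20. ] [-11.   -5.5]; -15 162 [11.7 -7.7 -9.9] [-11.3  -5.5]; -5 124 [12.1 -7.8 -0.2] [-11.2  -5.6]; 5 111 [12.3 -7.8  9.4] [-11.1  -5.6]; 15 154 [ 12.5 -10.   21.6] [-14.   -5.2]; 25 135 [ 10.1 -13.3  29.7] [-16.3  -7. ]; 35 121 [  7.7 -16.6  39.9] [-18.6 -12.7]; 45 90 [  8.1 -18.6  49.6] [-20.6 -14.8]; 55 12 [  9.7 -19.3  55.9] [-21.5 -12.9]; 
lever 1 2828 [[-9.7, 6.9, -45.5], [9.9, 11.4, -32.8], [14.8, 18.8, 53.4]]
-45 1161 [  4.   12.3 -42.7] [ 9.5 15.6]; -35 308 [  9.4  10.7 -30.3] [ 8.9 14.5]; -25 260 [  9.2  10.1 -20.3] [ 8.3 13.8]; -15 195 [  9.5   9.5 -10. ] [ 7.8 12.8]; -5 156 [10.   9.1 -0.3] [ 7.3 12.8]; 5 146 [10.2  8.6  9.6] [ 6.9 12.3]; 15 137 [13.1 10.3 21.6] [ 6.1 14.3]; 25 101 [12.9 12.8 29.8] [ 7.3 16.2]; 35 89 [ 9.6 15.8 39.8] [12.4 17.7]; 45 84 [ 8.9 17.5 50.1] [14.  19.5]; 55 13 [10.7 17.8 56.3] [13.5 19.9]; 
barrel 1221 [ 3.4  0.4 23.1] [[-11.3, -5.8, 12.7], [3.5, 0.6, 22.4], [14.8, 7.0, 35.7]]
jaw 588 [[-10.5, -25.2, 51.1], [13.8, -11.6, 62.1], [15.2, 22.8, 76.4]]
```

```bash
cat > t.py <<'E'
from h import *
import sys
def frame(lean,yaw):
    a,b=np.radians([lean,yaw]);n=np.array([np.cos(a)*np.cos(b),np.cos(a)*np.sin(b),np.sin(a)])
    y=np.array([-np.sin(b),np.cos(b),0]);return n,y,np.cross(n,y)
def target(E,lean,yaw,h,hx=2.0,hy=0.1,hz=28,dl=-.026):
    n,y,z=frame(lean,yaw);R=Ro.from_matrix(np.stack([y,n,-z],1))*Ro.from_rotvec([dl,0,0])
    hinge=np.array(E)+h*z
    return hinge-R.apply([hx,hy,hz]),R
E
python3 - <<'E'
from t import *
E=[560.2,191.5,174];
for h in (140,75):
    pos,R=target(E,21.8,-7.5,h);print(h,pos.round(1),delta(pos,R))
E
```

```text
140 [497.3 197.8 329.7] [ 0.3882 -0.078  -0.0616 -0.4057 -0.0597  0.2858]
75 [521.3 194.6 269.3] [ 0.3813 -0.0548 -0.0013 -0.4057 -0.0597  0.2858]
```

```bash
python3 -m jog '[0.02,0,-0.05,0,0,0, 0.388,-0.078,-0.062,-0.406,-0.06,0.286, 0.388,-0.078,-0.062,-0.406,-0.06,0.286, 0.388,-0.078,-0.062,-0.406,-0.06,0.286, 0.388,-0.078,-0.062,-0.406,-0.06,0.286, 0.388,-0.078,-0.062,-0.406,-0.06,0.286, 0.388,-0.078,-0.062,-0.406,-0.06,0.286, 0.388,-0.078,-0.062,-0.406,-0.06,0.286]'; python3 -m jog '[0,0,0,0,0,0, 0,0,0,0,0,0]'
cat > b.py <<'E'
from t import *
s=r.sense();print(s["tool_pos"],s["tcp_rot"],s["ft_force"])
for nm in ("scene","wrist"):
    p=r.snapshot(nm);w=cloud(p);P=w.reshape(-1,3);rgb=p["pixels"].reshape(-1,3).astype(int)
    if nm=="wrist": save("w3.png",p)
    ok=~np.isnan(P[:,0]);P=P[ok];rgb=rgb[ok]
    n,y,z=frame(21.8,-7.5);E=np.array([560.2,191.5,174]);D=P-E
    e=(abs(D@y)<95)&(abs(D@n)<12)&(D@z>-110)&(D@z<8)
    bl=e&(rgb[:,2]>rgb[:,0]*1.5)
    # chart face
    Q=P[e&(D@n>0)&(D@z<-3)]
    if len(Q)>200:
        for _ in range(6):
            m=Q.mean(0);V=np.linalg.svd(Q-m,full_matrices=False)[2][2];V*=np.sign(V[0]);Q=Q[abs((Q-m)@V)<2]
        print(nm,"face",len(Q),"lean",np.degrees(np.arcsin(V[2])),"yaw",np.degrees(np.arctan2(V[1],V[0])),"face offs at E",(m-E)@V+0)
    print(nm,"blue y",np.percentile(D[bl]@y,[1,99]).round(1),"board y",np.percentile(D[e]@y,[.3,99.7]).round(1),"n range near top",np.percentile(D[e&(D@z>-5)]@n,[3,50,97]).round(1),"z top",np.percentile(D[e]@z,[97,99,99.7]).round(1))
    for lo in (-80,-40,0,40):
        k=e&(D@y>lo)&(D@y<lo+40)&(D@z>-4);print("  y",lo,k.sum(),np.percentile(D[k]@n,[3,97]).round(1),np.percentile(D[k]@z,[50,98]).round(1))
E
python3 b.py; python3 c.py
```

```text
time: 7.18
tool_pos: [495.5, 200.7, 328.9]
tcp_rot: [156.7, 0.1, 82.8]
ft_force: [0.4, -0.9, -1.8]
finger_gap: 26.1
grip_force: 39.9
time: 7.42
tool_pos: [497.7, 196.6, 329.6]
tcp_rot: [156.7, 0.1, 82.5]
ft_force: [0.0, 0.8, -1.0]
finger_gap: 25.6
grip_force: 39.9
[497.65050494 196.64757502 329.63451498] [1.56671854e+02 1.21395136e-01 8.24704263e+01] [ 0.01337391  0.82867086 -0.99613489]
scene face 3761 lean 21.51141345175821 yaw -7.5412457993938435 face offs at E 5.652741449862429
scene blue y [-23.   24.2] board y [-89.9  89.6] n range near top [-4.2  4.6  7.9] z top [-0.   0.6  1.1]
  y -80 74 [-4.3  7.3] [-0.2  1.6]
  y -40 80 [-3.6  8. ] [-0.2  1.4]
  y 0 89 [-4.6  8. ] [-0.3  1.6]
  y 40 91 [-4.7  7.9] [-0.5  0.9]
wrist blue y [-23.4  24.6] board y [-88.9  90.7] n range near top [-3.4  1.4  6.1] z top [-0.2  0.   0.3]
lever -1 2680 [[-9.4, -20.9, -44.3], [11.4, -9.3, -31.4], [15.5, -6.4, 52.9]]
-45 1252 [  4.5  -9.1 -42.1] [-12.1  -6.4]; -35 242 [ 11.7  -8.6 -30.1] [-11.9  -6.4]; -25 219 [ 10.9  -8.5 -20.4] [-11.9  -6.5]; -15 171 [ 11.6  -8.6 -10.3] [-12.   -6.6]; -5 142 [11.7 
[... 1142 characters left out ...]
                                                         ~~~~~~~~~~~~~^^^^^^^^^^^^^^^
    return _quantile_unchecked(
        a, q, axis, out, overwrite_input, method, keepdims, weights)
    return _ureduce(a,
                    func=_quantile_ureduce_func,
    ...<5 lines>...
                    overwrite_input=overwrite_input,
                    method=method)
    r = func(a, **kwargs)
    result = _quantile(arr,
                       quantiles=q,
    ...<2 lines>...
                       out=out,
                       weights=wgt)
    slices_having_nans = np.isnan(arr[-1, ...])
                                  ~~~^^^^^^^^^
IndexError: index -1 is out of bounds for axis 0 with size 0
```

View pics/w3.png

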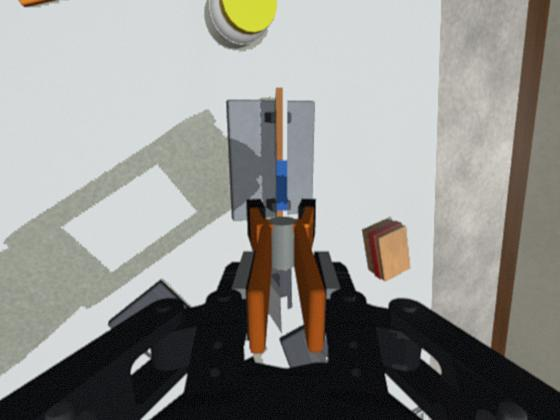

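The wrist picture looks straight along the board: blue band at (282,185), clip jaws straddling its line at (257,215) and (308,215), barrel at (283,243). Alignment looks good. I refine the target and approach.

```bash
cat > g.py <<'E'
from t import *
n,y,z=frame(21.6,-7.5);E=np.array([560.2,191.5,174])+1.2*n+.6*y
for h in (60,25,12,6):
    pos,R=target(E,21.6,-7.5,h,2.6,-.6,28,-.028);print(h,pos.round(1),delta(pos,R))
E
python3 g.py
```

```text
60 [528.8 193.6 256.2] [ 0.0016 -0.0014  0.0804  0.0034  0.002  -0.0014]
25 [541.5 191.9 223.7] [ 0.0017 -0.0025  0.1154  0.0034  0.002  -0.0014]
12 [546.3 191.3 211.6] [ 0.0017 -0.0029  0.1284  0.0034  0.002  -0.0014]
6 [548.5 191.  206. ] [ 0.0017 -0.0031  0.1344  0.0034  0.002  -0.0014]
```

```bash
python3 -m jog '[0.0016,-0.0014,0.02,0.0034,0.002,-0.0014, 0.0016,-0.0014,0.045,0.0034,0.002,-0.0014, 0.0016,-0.0014,0.068,0.0034,0.002,-0.0014, 0.0016,-0.0014,0.08,0.0034,0.002,-0.0014, 0.0016,-0.0014,0.08,0.0034,0.002,-0.0014, 0.0016,-0.0014,0.08,0.0034,0.002,-0.0014]'
sed -i 's/    for lo in (-80.*/    continue/' b.py; python3 b.py; python3 c.py | grep -E "lever|barrel|jaw"; python3 g.py
python3 - <<'E'
from h import *
import cv2
p=cv2.imread("pics/w3.png");q=r.snapshot("scene")["pixels"][80:320,260:440,::-1]
cv2.imwrite("pics/w4.png",np.hstack([p[60:300,180:380],cv2.resize(q,(360,480))[::1][120:360]]))
E
```

```text
time: 8.32
tool_pos: [528.6, 194.9, 258.0]
tcp_rot: [156.7, -0.1, 82.6]
ft_force: [0.2, -0.0, -0.5]
finger_gap: 26.0
grip_force: 39.9
lever -1 2704 [[-9.6, -20.9, -44.1], [11.1, -9.3, -31.8], [15.4, -6.4, 52.8]]
lever 1 2855 [[-9.6, 5.8, -43.7], [10.3, 10.4, -31.1], [15.4, 18.5, 55.8]]
barrel 1232 [ 4.  -0.6 25.1] [[-10.6, -7.0, 6.8], [4.4, -0.5, 24.5], [15.3, 6.2, 37.4]]
jaw 1096 [[-9.7, -26.3, 55.2], [13.5, -3.3, 75.6], [24.7, 21.4, 92.7]]
60 [528.8 193.6 256.2] [-0.0014 -0.0006  0.0021  0.0021 -0.002   0.0011]
25 [541.5 191.9 223.7] [-0.0015 -0.0017  0.0371  0.0021 -0.002   0.0011]
12 [546.3 191.3 211.6] [-0.0015 -0.0021  0.05    0.0021 -0.002   0.0011]
6 [548.5 191.  206. ] [-0.0016 -0.0023  0.056   0.0021 -0.002   0.0011]  File "b.py", line 18
    k=e&(D@y>lo)&(D@y<lo+40)&(D@z>-4);print("  y",lo,k.sum(),np.percentile(D[k]@n,[3,97]).round(1),np.percentile(D[k]@z,[50,98]).round(1))
IndentationError: unexpected indent
```

View pics/w4.png

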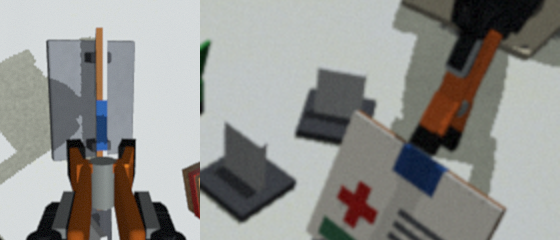

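The clip stands just above the blue band, lined up with it. I enter the edge between the jaws, gently.

```bash
sed -i '$d' b.py; python3 -m jog '[-0.001,-0.0008,0.006,0.002,-0.001,0, -0.001,-0.001,0.012,0.002,-0.001,0, -0.001,-0.0012,0.018,0.002,-0.001,0, -0.001,-0.0014,0.024,0.002,-0.001,0, -0.001,-0.0016,0.03,0.002,-0.001,0, -0.001,-0.0018,0.036,0.002,-0.001,0, -0.001,-0.0019,0.041,0.002,-0.001,0, -0.001,-0.0019,0.041,0.002,-0.001,0]'; python3 b.py; python3 g.py
```

```text
time: 9.43
tool_pos: [542.3, 191.9, 218.1]
tcp_rot: [156.9, 0.0, 82.6]
ft_force: [-0.2, 0.2, -1.3]
finger_gap: 26.0
grip_force: 39.9
[542.34176749 191.88712532 218.05041886] [1.56923236e+02 4.57995588e-02 8.25725702e+01] [-0.22020352  0.19649894 -1.34873016]
scene face 3537 lean 21.539855630578728 yaw -7.553982056937287 face offs at E 5.609417102633373
scene blue y [-23.9  24.8] board y [-90.4  89.6] n range near top [-4.4  4.5  7.5] z top [-0.2  0.6  1.1]
wrist blue y [10.4 25.2] board y [-88.   90.7] n range near top [-3.2  1.5  6.4] z top [-0.4 -0.2  0.1]
60 [528.8 193.6 256.2] [-0.0003  0.002  -0.0399 -0.0014 -0.0003  0.0014]
25 [541.5 191.9 223.7] [-0.0003  0.001  -0.0049 -0.0014 -0.0003  0.0014]
12 [546.3 191.3 211.6] [-0.0003  0.0007  0.0081 -0.0014 -0.0003  0.0014]
6 [548.5 191.  206. ] [-0.0003  0.0005  0.0141 -0.0014 -0.0003  0.0014]
```

```bash
python3 -m jog '[0,0.0007,0.0012,0,0,0, 0,0.0007,0.0024,0,0,0, 0,0.0007,0.0036,0,0,0, 0,0.0007,0.0048,0,0,0, 0,0.0006,0.006,0,0,0, 0,0.0006,0.007,0,0,0, 0,0.0006,0.008,0,0,0, 0,0.0006,0.008,0,0,0]'
```

```text
time: 10.52
tool_pos: [546.1, 191.5, 211.4]
tcp_rot: [156.9, 0.0, 82.6]
ft_force: [-1.1, 0.0, -1.4]
finger_gap: 26.0
grip_force: 39.9
```

```bash
python3 -m jog '[0,0,0.0005,0,0,0, 0,0,0.001,0,0,0, 0,0,0.0015,0,0,0, 0,0,0.002,0,0,0]'
```

```text
time: 11.02
tool_pos: [546.9, 191.5, 209.7]
tcp_rot: [156.9, 0.0, 82.6]
ft_force: [-0.1, -0.5, -1.2]
finger_gap: 26.1
grip_force: 39.9
```

```bash
python3 -m jog '[0,0,0.0005,0,0,0, 0,0,0.001,0,0,0, 0,0,0.0015,0,0,0, 0,0,0.002,0,0,0]'
```

```text
time: 11.52
tool_pos: [547.5, 191.6, 209.2]
tcp_rot: [156.9, 0.0, 82.6]
ft_force: [-13.1, -0.8, 12.4]
finger_gap: 25.9
grip_force: 42.5
```

```bash
python3 -m jog '[0,0,0.0004,0,0,0, 0,0,0.0008,0,0,0, 0,0,0.0012,0,0,0]'
```

```text
time: 11.9
tool_pos: [547.7, 191.7, 209.2]
tcp_rot: [156.9, -0.0, 82.6]
ft_force: [-23.4, -2.5, 21.1]
finger_gap: 26.1
grip_force: 44.2
```

Contact is felt, but with some sideways force. I back off about 1 mm and check the board.

```bash
python3 -m jog '[0,0,-0.0006,0,0,0, 0,0,-0.0012,0,0,0, 0,0,-0.0012,0,0,0]'; python3 b.py
cat > d.py <<'E'
from t import *
s=r.sense();n,y,z=frame(21.6,-7.5);f=s["ft_force"];print("F n,y,z",(f@n).round(1),(f@y).round(1),(f@z).round(1),s["wrist_torque"].round(2))
E
python3 d.py;python3 c.py | grep -E "lever|barrel"
python3 - <<'E'
from h import *
p=r.snapshot("wrist")["pixels"];q=r.snapshot("scene")["pixels"]
cv2.imwrite("pics/w5.png",np.hstack([cv2.resize(p[170:290,220:340,::-1],(480,480)),cv2.resize(q[130:210,300:380,::-1],(320,480))]))
E
```

```text
time: 12.28
tool_pos: [547.5, 191.6, 209.3]
tcp_rot: [156.9, -0.0, 82.6]
ft_force: [-12.2, -0.8, 10.7]
finger_gap: 26.5
grip_force: 42.1
[547.4547679 191.5807542 209.2805996] [ 1.56865448e+02 -6.03342474e-04  8.25754480e+01] [-12.1732272   -0.75512748  10.72211119]
scene face 3466 lean 21.537713680986855 yaw -7.5374304576498625 face offs at E 5.57382048531306
scene blue y [-23.8  23.9] board y [-90.2  89.7] n range near top [-5.   4.6  7.9] z top [0.  0.8 2.7]
wrist blue y [-23.9  25.5] board y [-88.4  90.8] n range near top [-3.2  1.9  6.5] z top [2.4 6.2 7.6]
F n,y,z -6.6 -2.6 13.9 [-0.39  1.66 -0.28]
lever -1 2713 [[-10.2, -21.3, -44.6], [11.2, -9.3, -32.1], [15.4, -6.2, 54.2]]
lever 1 2895 [[-9.0, 5.6, -43.8], [10.3, 10.5, -30.7], [15.4, 18.2, 56.4]]
barrel 1646 [ 4.7 -0.7 28.7] [[-23.6, -6.9, 11.1], [6.2, -0.8, 24.9], [24.3, 5.7, 39.9]]
```

View pics/w5.png

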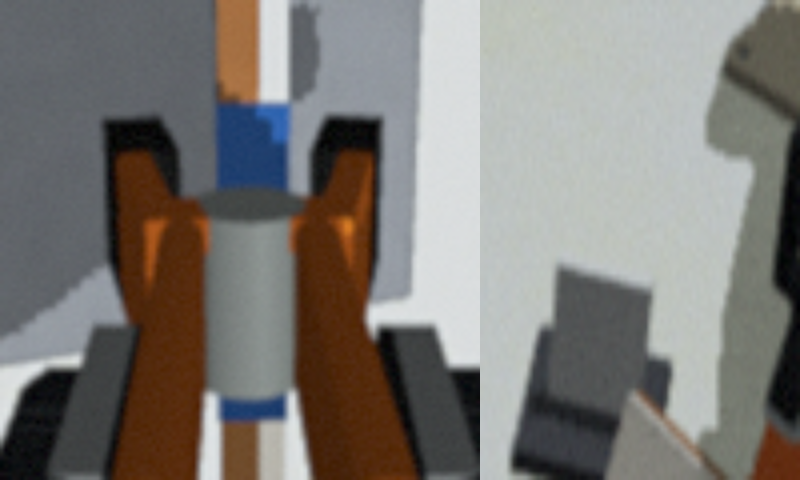

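The picture shows the board edge seated under the barrel on the blue band at wrist crop (250,150), with both jaws clear of the faces. The lean is unchanged at 21.5°. I'll let go in steps while keeping a light downward push.

```bash
python3 -m jog '[0,-0.0003,0.0005,0,0,0, 0,-0.0003,0.0005,0,0,0, 0,-0.0003,0.0005,0,0,0]'; python3 d.py; python3 -m jog '[0,0,0,0,0,0, 0,0,0,0,0,0, 0,0,0,0,0,0, 0,0,0,0,0,0]' -0.28; python3 d.py
```

```text
time: 12.9
tool_pos: [547.5, 191.6, 209.2]
tcp_rot: [156.8, -0.0, 82.6]
ft_force: [-14.0, -2.0, 13.7]
finger_gap: 26.0
grip_force: 42.7
F n,y,z -7.6 -3.8 17.7 [-0.5   1.83 -0.3 ]
time: 13.4
tool_pos: [548.2, 191.8, 208.6]
tcp_rot: [156.8, -0.0, 82.6]
ft_force: [-4.1, 0.5, 6.1]
finger_gap: 30.9
grip_force: 12.1
F n,y,z -1.6 -0.1 7.2 [ 0.05  0.57 -0.05]
```

```bash
python3 -m jog '[0,0,0.0006,0,0,0, 0,0,0.0012,0,0,0, 0,0,0.0014,0,0,0, 0,0,0.0014,0,0,0]' -0.2; python3 d.py
```

```text
time: 13.9
tool_pos: [549.1, 191.9, 207.9]
tcp_rot: [156.7, -0.1, 82.6]
ft_force: [-4.9, 1.9, 8.4]
finger_gap: 34.0
grip_force: 11.7
F n,y,z -1.6 1.2 9.7 [ 0.09  0.46 -0.01]
```

```bash
python3 -m jog '[0,0,0.0004,0,0,0, 0,0,0.0008,0,0,0, 0,0,0.001,0,0,0, 0,0,0.001,0,0,0]' -0.12; python3 d.py
```

```text
time: 14.4
tool_pos: [549.5, 191.8, 207.0]
tcp_rot: [156.7, -0.1, 82.6]
ft_force: [-5.6, 0.3, 10.0]
finger_gap: 37.5
grip_force: 11.2
F n,y,z -1.6 -0.4 11.3 [0.09 0.34 0.04]
```

Steady at about 10 N of push; continuing the same way.

```bash
python3 -m jog '[0,0,0.0004,0,0,0, 0,0,0.0008,0,0,0, 0,0,0.001,0,0,0, 0,0,0.001,0,0,0]' -0.04; python3 d.py
```

```text
time: 14.9
tool_pos: [549.9, 191.7, 205.9]
tcp_rot: [156.7, -0.1, 82.6]
ft_force: [-5.1, 0.8, 9.5]
finger_gap: 41.2
grip_force: 10.5
F n,y,z -1.3 0.1 10.7 [0.13 0.3  0.02]
```

```bash
python3 -m jog '[0,0,0.0004,0,0,0, 0,0,0.0008,0,0,0, 0,0,0.001,0,0,0, 0,0,0.001,0,0,0]' 0.04; python3 d.py
```

```text
time: 15.4
tool_pos: [550.2, 191.5, 204.6]
tcp_rot: [156.7, -0.0, 82.6]
ft_force: [-2.6, 0.7, 9.6]
finger_gap: 44.4
grip_force: 9.1
F n,y,z 1.0 0.3 9.9 [0.05 0.18 0.03]
```

```bash
python3 -m jog '[0,0,0,0,0,0, 0,0,0,0,0,0, 0,0,0,0,0,0, 0,0,0,0,0,0]' 0.14; python3 d.py; python3 c.py | grep -E "lever|barrel"; python3 b.py
```

```text
time: 15.9
tool_pos: [549.4, 191.1, 203.1]
tcp_rot: [156.9, 0.0, 82.6]
ft_force: [1.1, 0.8, 1.2]
finger_gap: 48.6
grip_force: 5.5
F n,y,z 1.4 1.0 0.7 [ 0.04 -0.16  0.05]
lever -1 4074 [[-9.1, -23.3, -48.4], [7.9, -16.2, -29.6], [15.4, -7.5, 41.7]]
lever 1 4267 [[-8.3, 7.2, -47.4], [7.7, 17.9, -28.9], [15.5, 26.2, 43.1]]
barrel 1887 [ 5.2 -0.1 22.2] [[-23.5, -7.3, 15.7], [6.6, -0.1, 18.8], [24.5, 6.8, 33.4]]
[549.37035327 191.09757115 203.11848779] [1.56880313e+02 2.52693864e-02 8.25785216e+01] [ 0.99265071 -0.55148422  1.56080207]
scene face 3533 lean 21.547695865923654 yaw -7.56537821795325 face offs at E 5.574789508492355
scene blue y [-23.5  24. ] board y [-90.5  89.6] n range near top [-5.   4.4  7.8] z top [-0.1  0.6  2.8]
wrist blue y [-23.7  25.1] board y [-86.1  90.8] n range near top [-3.1  1.9  6.5] z top [2.6 6.3 7.4]
```

```bash
python3 -m jog '[0,0,0,0,0,0, 0,0,0,0,0,0, 0,0,0,0,0,0, 0,0,0,0,0,0, 0,0,0,0,0,0, 0,0,0,0,0,0]' 1; python3 d.py
```

```text
time: 16.8
tool_pos: [549.3, 191.2, 203.3]
tcp_rot: [156.9, 0.0, 82.6]
ft_force: [-0.4, -0.8, -0.0]
finger_gap: 85.1
grip_force: 0.0
F n,y,z -0.3 -0.8 0.1 [ 0.02  0.18 -0.04]
```

```bash
python3 -m jog '[0,0,-0.015,0,0,0, 0,0,-0.03,0,0,0, 0,0,-0.05,0,0,0, 0,0,-0.075,0,0,0, 0,0,-0.1,0,0,0, 0,0,-0.13,0,0,0, 0,0,-0.13,0,0,0]'; python3 b.py; python3 - <<'E'
from t import *
n,y,z=frame(21.55,-7.55);E=np.array([560.2,191.5,174])+.9*n+.6*y
for nm in ("scene","wrist"):
    p=r.snapshot(nm);w=cloud(p);P=w.reshape(-1,3);rgb=p["pixels"].reshape(-1,3).astype(int);ok=~np.isnan(P[:,0]);P=P[ok];rgb=rgb[ok]
    D=(P-E)@np.stack([n,y,z],1);c=(abs(D[:,0])<40)&(abs(D[:,1])<30)&(D[:,2]>-50)&(D[:,2]<100)&(rgb[:,0]>rgb[:,2]*1.8)&(rgb[:,0]>50)&((D[:,2]>2)|(abs(D[:,0])>6.5))
    print(nm,c.sum(),np.percentile(D[c],[.5,50,99.5],0).round(1).tolist())
    if nm=="scene": a=p["pixels"]
    else: b=p["pixels"]
    for lo in (10,30,50,70): 
        k=D[c&(D[:,2]>lo)&(D[:,2]<lo+12)]
        if len(k)>9: print(lo,np.percentile(k,[2,98],0).round(1).tolist())
cv2.imwrite("pics/f.png",np.hstack([cv2.resize(b[80:300,180:400,::-1],(400,480)),cv2.resize(a[120:280,300:430,::-1],(390,480))]))
E
```

```text
time: 17.68
tool_pos: [499.4, 198.7, 327.7]
tcp_rot: [156.5, -0.2, 82.6]
ft_force: [0.7, -0.3, -1.0]
finger_gap: 85.4
grip_force: 0.0
[499.37599267 198.66023862 327.74685762] [156.52348896  -0.19537664  82.62622236] [ 0.7235218  -0.31514052 -1.04659411]
scene face 3504 lean 21.523624709731465 yaw -7.586598113106922 face offs at E 5.578720543003268
scene blue y [-23.7  24.5] board y [-90.6  89.8] n range near top [-4.6  4.5  7.9] z top [0.  0.9 2.8]
wrist blue y [-23.9  25.5] board y [-88.   90.8] n range near top [-3.4  1.3  6.2] z top [0.1 5.7 6.7]
scene 966 [[-23.4, -13.1, -20.0], [14.4, 1.7, 40.4], [28.3, 11.7, 79.7]]
10 [[-11.0, -12.2, 10.2], [16.5, 11.0, 21.6]]
30 [[-15.5, -11.4, 30.5], [20.3, 11.0, 41.8]]
50 [[-20.0, -11.1, 50.4], [24.5, 10.7, 61.7]]
70 [[-23.7, -12.8, 70.2], [28.4, 10.7, 79.9]]
wrist 1979 [[-25.4, -12.1, -10.9], [9.3, 2.4, 57.5], [27.1, 13.1, 79.5]]
10 [[-13.0, -10.6, 10.7], [14.0, 12.9, 21.8]]
30 [[-13.7, -10.9, 30.4], [15.1, 12.7, 41.5]]
50 [[-18.5, -10.9, 50.2], [19.5, 12.5, 61.6]]
70 [[-25.4, -11.7, 70.7], [26.9, 12.0, 79.4]]
```

View pics/f.png

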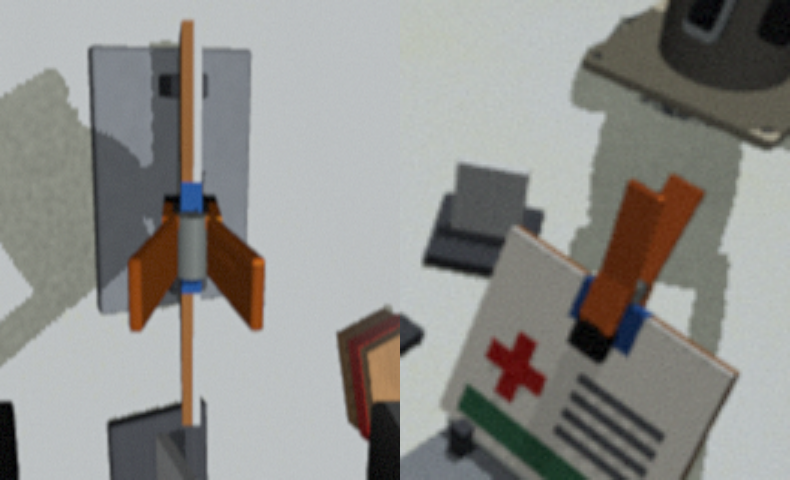

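The picture shows the clip gripping both faces within the blue band (handles at (150,280) and (245,280)). The handle tops stand 79.7 mm above the edge, the same as on the parking plate, so the barrel is on the edge. The lean is unchanged.

```bash
python3 -c "
from bench import r
print(r.hand_in())"
```

```text
the job is handed in; nothing more can be done
None
```

The big orange clip now grips both faces of the board on the blue band, square, with the edge down at the barrel. The lean still measures 21.5°, nothing else was touched, and I handed the job in at about 18 s.

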